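# Turn the parts tray round and slide it home in its bench rails

### The job

Put the aluminium parts tray back into the steel guide rails on the bench. It stands the wrong way round: turn it end for end so that its tapered nose goes in first under the lips, and slide it fully home, until the wide face plate meets the mouth of the rails. Let go of it there, flat on the bench, and leave the other things where they are.

Things in the scene. Friction and masses are not known exactly. Their poses are not given: they have to be found in the camera images.
- tray: Loose open parts tray of bare aluminium, 0.35 kg, with a 104 mm wide face plate across one end and a wooden carrying bar along its middle. Origin: centre of the underside, +x to the nose, z up. Foot plate 5 mm thick, 80 mm wide, x = -60 to +60 mm; on it a pocket 58 mm wide, 25 mm high, x = -60 to +30 mm. It starts with the nose pointing roughly (25 degrees either way) toward the robot.
- tray_grip (a point): Middle of the tray's wooden carrying bar, 60 mm straight above the tray's origin; axes as the tray's. The bar runs along x from -52 to +32 mm, is 14 mm wide (y) and reaches from 48 to 72 mm above the underside, clear above the pocket: grip it from above with the fingers closing along y.
- tray_nose (a point): Tip of the tray's nose, on the foot plate 60 mm along +x from the tray's origin. Over the last 30 mm the foot plate tapers from 80 to 44 mm wide. This end fits the rails; the other end, with its face plate (104 mm wide, 34 mm high, x = -66 to -60 mm), is too wide and too high to enter.
- rails: Steel guide rails fixed to the bench: two C channels 20 mm high, no floor (the tray slides on the bench top), a cross bar at the far end. Origin: on the bench, exactly where the tray's origin lies when fully home; +x points from the mouth into the rails and away from the robot; the home tray has the same axes. Footprint 136 mm wide, x = -60 to +80 mm. Cross bar inner face at x = +70 mm.
- rails_mouth (a point): Middle of the open mouth of the rails, on the bench, 60 mm along -x from the rails' origin. The rail walls stand 92 mm apart; lips overhang them inward, undersides 16 mm above the bench, 70 mm apart, so the foot plate must slide in below them from here (it cannot be lowered in from above). When home the tray's face plate stands against the rail ends here.
- stand_top (a point): Bystander, fixed: top of a wooden wedge-shaped stand in front of the robot, 185 mm above the bench. Seen from the robot it reaches about 110 mm to the far side of this point, 80 mm to the near side and 85 mm to left and right: carry the tray round it or with the underside above 200 mm. A work lamp hangs well to the right, its arm behind the work.
- compound_bar: Bystander: green and cream bar of polishing compound, 39 x 89 x 32 mm. Origin: centre of its underside.
- mould_insert: Bystander: small machined steel mould insert block, 40 x 56 x 26 mm. Origin: centre of its underside.
- paste_pot: Bystander: round paste pot with a screw lid, 57 mm across, 36 mm high. Origin: centre of its underside.
- masking_tape: Bystander: roll of masking tape lying flat at the robot's right, 90 mm across, 24 mm high. Origin: centre of its underside.
Not all that is in view belongs to the job. Leave any turquoise look-alike of the tray alone.

How it is judged (in metres and radians):
At the end, for the whole second after the job is handed in: The tray lies flat on the bench (within 6 mm and 5 degrees) and at rest in the rails, nose first, fully home: its origin within 12 mm of the rails' origin along and across them and its length within 10 degrees of theirs (x of tray in the frame of rails between -0.012 and 0.012 m and y of tray in the frame of rails between -0.012 and 0.012 m and z of tray in the frame of rails below 0.006 m and angle between tray's own z axis and vertical below 0.08 rad and angle between the x axis of tray and the x axis of rails, either way round below 0.175 rad and x of tray_nose in the frame of rails above 0.04 m and linear speed of tray below 0.02 m/s); the robot touches nothing.
It fails at once if the compound bar was pushed more than 25 mm (distance of compound_bar from where it was at the start of the episode above 0.025 m).
It fails at once if the mould insert was pushed more than 25 mm (distance of mould_insert from where it was at the start of the episode above 0.025 m).
It fails at once if the paste pot was pushed more than 25 mm (distance of paste_pot from where it was at the start of the episode above 0.025 m).
It fails at once if the masking tape was pushed more than 25 mm (distance of masking_tape from where it was at the start of the episode above 0.025 m).
It also fails if it takes over 45 s, if anything falls off the work surface, if the arm or the gripper's body presses on something with over 40 N, if the wrist force passes 120 N, or if a joint passes its speed limit or range.

### The arm

A 6-joint arm with a two-finger parallel gripper is mounted at the origin on a cart in front of the work surface, level with it; the furniture and walls round the work are solid. World frame = base frame: x ahead of the robot, y to its left, z up, the work surface at z = 0. Lengths are in mm, angles in rad, forces in N, time in s.
With the tool pointing down it reaches from about 325 to 850 mm from the base axis. Payload 15.5 kg.
Tool frame: the origin (TCP) lies midway between the tips of the shut fingers; the grasp point (between the pads) lies 19 mm behind it; z points along the fingers, y is the line along which they close (so a half turn about z gives the same grasp; the last joint's range is limited). The gripper opens to 91 mm and grips with 3 to 60 N. Pads are 32 mm wide; open, the fingers measure 118 mm over their backs; the gripper's body (76 mm by 178 mm) begins 60 mm behind the grasp point.
Start: joints at [1.093, 0.494, 1.345, -0, 1.302, -0.096], TCP at [233.445, 579.767, 213.915] pointing down, gripper open.
Joint ranges: [-2.91, 2.91], [-0.82, 2.16], [0.22, 2.67], [-1.22, 4.37], [0.12, 2.79], [-3.08, 3.08]. Speed limits (rad/s): [1.89, 1.89, 2.57, 3.01, 3.01, 3.01].

### API

Orientations are given as a unit quaternion [x, y, z, w].
In Python, from workcell import bot gives the robot as it stands. Calls block until the motion is done:
- bot.movep(position, orientation): joint-space move of the TCP to a pose.
- bot.move_linear(position, rate=150, attitude=None, threshold=None): straight line of the TCP; attitude=None keeps the orientation; rate is the mean speed in mm/s. With threshold (N) it stops when the force on the tool has changed by that much, and returns True; else False.
- bot.move_j(angles): joint-space move.
- bot.command_gripper(opening, strength=None): opening from 0.0 (shut) to 1.0 (fully open); strength is the grip in N (None keeps the last); returns when the fingers have stopped.
- bot.pause(seconds).
- bot.inverse_kinematics(position, orientation): joint angles nearest the present ones, or None.
- bot.get_image(name): name is "scene" or "side" or "wrist"; returns the picture (384x512x3 uint8, red, green, blue); there is no depth.
- bot.calibration(name): a dict with "fx", "fy", "cx", "cy" (pixels), "xyz" and "rotation" of the camera in the world. Camera axes: x right, y down, z forward; pixel columns grow to the right and rows downward; lengths in mm; the calibration is good to about 2 mm. The wrist camera is an equidistant fisheye: a pixel r from the principal point sees the ray r / f radians off the axis. A picture is of the moment at which its call begins: read the wrist's pose just before it. calibration takes no time and is no camera call; for the wrist camera it gives the pose at the moment of the call.
A pose or a line that the arm cannot do raises bot.Unreachable and nothing moves.
- bot.finish_job(): hands the job in; it is judged then, once.
Readings, each from a call of its own:
- bot.get_t(): time.
- bot.get_q(): joint angles.
- bot.get_joint_vel(): joint speeds.
- bot.get_tau(): joint torques, N m.
- bot.get_position(): TCP position.
- bot.get_tool_rot(): TCP orientation.
- bot.get_ft_force(): force on the tool from outside, world axes, zero at the start.
- bot.get_moment(): the same for the moment, N m.
- bot.get_gripper_width(): opening from 0.0 (shut) to 1.0 (fully open).
- bot.get_finger_force(): force on a finger pad.
Only numpy, scipy, OpenCV 4.12 (cv2) and the standard library are available. Lean on these libraries where they do the work, as an engineer would, in place of code of your own. Each camera call takes 0.05 s, during which the arm holds its last target. There are 200 camera calls.

## Working session

There is one attempt and no reset: what is moved stays moved. The work goes in short steps, each a Python script; the robot and the scene stay as the last script left them, time stands still between calls to the robot, and variables do not carry over. Pictures are saved under pics/ and viewed, at most 10 in all, crops included, and the job is handed in when it is done.

```bash
mkdir -p pics; ls; python3 - <<'E'
from workcell import bot
import cv2
for n in ("scene","side","wrist"):
    c=bot.calibration(n); print(n,c)
    cv2.imwrite(f"pics/{n}0.png",bot.get_image(n)[:,:,::-1])
print(bot.get_tool_rot(),bot.get_t())
E
```

```text
pics
scene {'fx': 494.23612093003703, 'fy': 494.23612093003703, 'cx': 248.81890526014772, 'cy': 195.96497153866912, 'xyz': array([  -2.70301624,  865.09190665, 1348.74829942]), 'rotation': array([-0.29965806,  0.88548771, -0.33860973,  0.10705141])}
side {'fx': 496.9694950122958, 'fy': 496.9694950122958, 'cx': 257.2418981388525, 'cy': 188.8537141667373, 'xyz': array([  -92.51238604, -1356.02678285,  1178.55260853]), 'rotation': array([ 0.8615618 , -0.20577561,  0.11735144, -0.44899477])}
wrist {'fx': 297.3186396354542, 'fy': 297.3186396354542, 'cx': 258.35879721411385, 'cy': 191.20590135274807, 'xyz': array([168.33505524, 605.40237888, 383.98328991]), 'rotation': array([0.82210995, 0.55544505, 0.0694028 , 0.10391959])}
[ 1.90232341e-01  9.81739001e-01 -4.23633289e-04 -1.07271972e-04] 0.15
```

View pics/scene0.png

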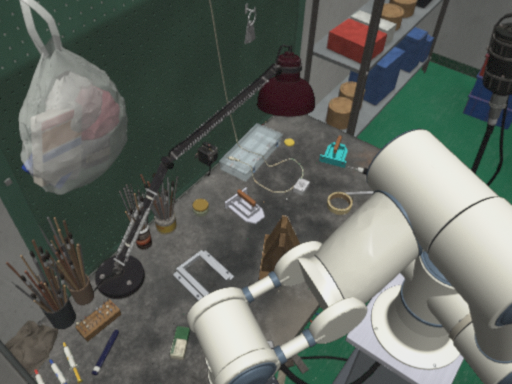

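View pics/side0.png

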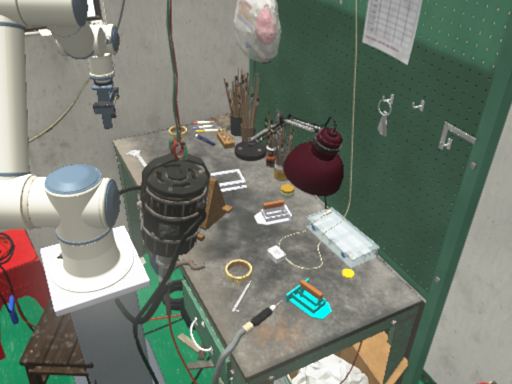

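View pics/wrist0.png

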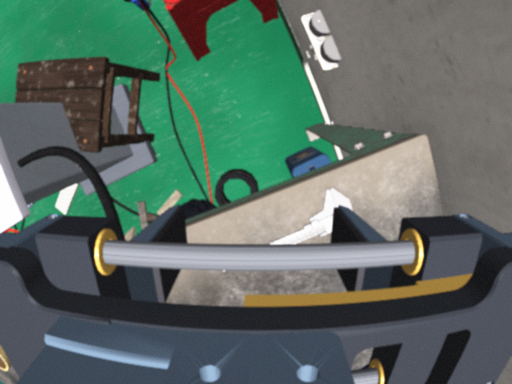

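The scene view shows the tray at about (245,207), the rails at (204,273), the stand at (280,245), the pot at (200,205) and the tape at (340,203). In the side view the tray is at (272,211), the rails at (228,180) and the stand at (213,205). The wrist view shows only the bench edge.

```bash
cat > h.py <<'E'
from workcell import bot
import numpy as np, cv2
from scipy.spatial.transform import Rotation as R
def ray(c,u,v):
    d=np.array([(u-c['cx'])/c['fx'],(v-c['cy'])/c['fy'],1.])
    return np.array(c['xyz']),R.from_quat(c['rotation']).apply(d)
def onplane(c,u,v,z):
    o,d=ray(c,u,v); return o+d*(z-o[2])/d[2]
def wray(c,u,v):
    p=np.array([u-c['cx'],v-c['cy']]);r=np.hypot(*p);t=r/c['fx']
    return np.array(c['xyz']),R.from_quat(c['rotation']).apply([*(p/r*np.sin(t)),np.cos(t)])
def wplane(c,u,v,z):
    o,d=wray(c,u,v); return o+d*(z-o[2])/d[2]
def proj(c,P):
    p=R.from_quat(c['rotation']).inv().apply(np.array(P)-c['xyz'])
    return c['fx']*p[0]/p[2]+c['cx'],c['fy']*p[1]/p[2]+c['cy']
def down(yaw): # tool down, closing line y at world angle yaw+90deg-ish: tool x at angle yaw
    return (R.from_euler('z',yaw)*R.from_euler('x',np.pi)).as_quat()
E
python3 - <<'E'
import cv2,numpy as np
a=cv2.imread('pics/scene0.png');b=cv2.imread('pics/side0.png')
A=cv2.resize(a[180:305,165:300],None,fx=4,fy=4,interpolation=cv2.INTER_CUBIC)[:500,:]
B=cv2.resize(b[160:235,195:300],None,fx=5,fy=5,interpolation=cv2.INTER_CUBIC)
cv2.imwrite('pics/cA.png',A);cv2.imwrite('pics/cB.png',B)
for n,im,roi in(('scene',a,(180,305,165,300)),('side',b,(160,235,195,300))):
    h=cv2.cvtColor(im,cv2.COLOR_BGR2HSV);m=((h[...,2]>140)&(h[...,1]<60)).astype('uint8')
    k=np.zeros_like(m);k[roi[0]:roi[1],roi[2]:roi[3]]=1;m*=k
    for c in cv2.findContours(m,0,2)[0]:
        if cv2.contourArea(c)>40: print(n,cv2.contourArea(c),cv2.approxPolyDP(c,2.5,True)[:,0].tolist())
E
```

```text
scene 1564.0 [[174, 273], [198, 299], [194, 304], [246, 304], [245, 296], [256, 296], [273, 286], [272, 281], [276, 279], [275, 276], [266, 276], [249, 286], [244, 295], [234, 287], [209, 294], [182, 267], [200, 255], [226, 279], [232, 275], [201, 250], [177, 269], [203, 297], [177, 272]]
scene 294.5 [[299, 245], [284, 254], [277, 263], [280, 274], [292, 261], [299, 261]]
scene 295.5 [[225, 201], [230, 200], [249, 215], [247, 218], [233, 206], [228, 206], [246, 221], [256, 222], [263, 217], [257, 205], [255, 209], [258, 207], [259, 210], [250, 216], [252, 211], [237, 201], [231, 201], [237, 194]]
side 665.5 [[299, 190], [294, 187], [294, 198], [285, 201], [279, 209], [266, 212], [261, 209], [254, 215], [257, 223], [293, 220], [299, 229], [299, 213], [295, 212], [299, 207], [289, 209], [287, 206], [290, 199], [299, 204]]
side 1002.5 [[291, 184], [274, 179], [273, 170], [264, 165], [264, 160], [249, 162], [255, 165], [242, 171], [238, 168], [210, 173], [237, 172], [239, 180], [219, 183], [220, 186], [246, 183], [221, 188], [221, 191], [247, 186], [260, 191], [273, 190], [283, 183]]
```

View pics/cA.png

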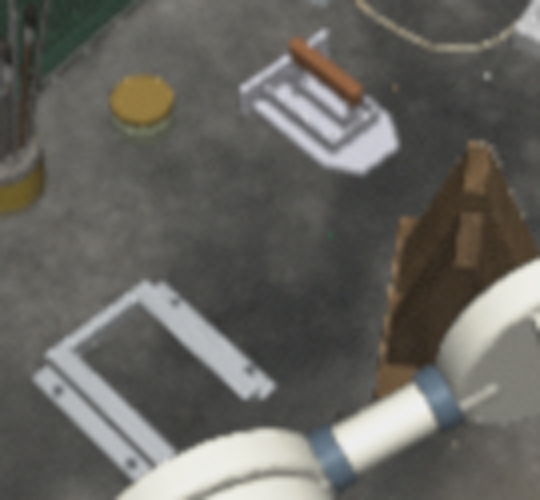

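View pics/cB.png

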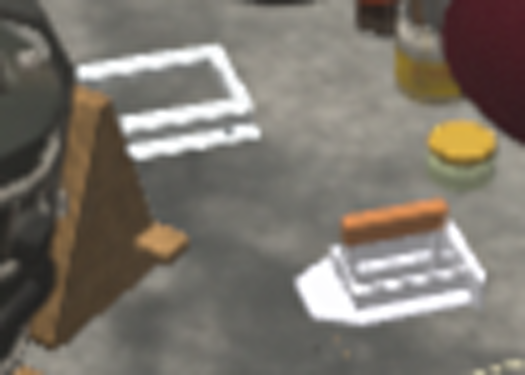

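The crops show the bar in orange, the nose pointing away from the face plate toward the robot (scene about (259,219)), and the rails with screw flanges outside the lips. I'll make a rough estimate, then look from the wrist.

```bash
python3 - <<'E'
from h import *
s=bot.calibration('scene');d=bot.calibration('side')
S=lambda x,y,z:onplane(s,x/4+165,y/4+180,z).round(0)[:2]
D=lambda x,y,z:onplane(d,x/5+195,y/5+160,z).round(0)[:2]
print('bar scene',S(300,44,72),S(357,90,72),'side',D(343,222,65),D(447,208,65))
print('nose scene',S(360,172,5),S(397,145,5),'side',D(298,285,5),D(318,320,5))
print('facepl scene',S(240,92,34),S(323,33,34),'side',D(450,220,34),D(485,278,34))
print('rails scene far L,R',S(50,355,20),S(148,285,20),'nearR',S(265,390,10),'side far',D(220,48,20),D(250,105,20),'flange far',D(258,132,4))
print('lipR side near',D(125,125,20),'lipL near',D(80,75,20))
print('pot',S(142,100,36),D(462,143,36),'stand',onplane(s,285,218,185).round(),D(95,92,185))
for n,u,v in(('mould',302,185),('tape',340,203),('bar',180,340)):print(n,onplane(s,u,v,20).round())
c=bot.calibration('wrist');Rc=R.from_quat(c['rotation']);Rt=R.from_quat(bot.get_tool_rot());p=bot.get_position()
print('cam in tool',Rt.inv().apply(c['xyz']-p).round(),(Rt.inv()*Rc).as_matrix().round(2))
E
```

```text
bar scene [706. -49.] [635. -37.] side [639. -39.] [718. -58.]
nose scene [610. -10.] [602. -54.] side [609. -25.] [603. -69.]
facepl scene [734.   1.] [719. -99.] side [735. -36.] [ 722. -112.]
rails scene far L,R [687. 298.] [670. 200.] nearR [536. 215.] side far [691. 285.] [676. 194.] flange far [674. 176.]
lipR side near [570. 212.] lipL near [566. 298.]
pot [794.  62.] [795.  48.] stand [468.  36. 185.] [473.  37.]
mould [ 573. -249.   20.]
tape [ 418. -259.   20.]
bar [519. 472.  20.]
cam in tool [  70.   -0. -171.] [[ 0.   -0.97 -0.25]
 [ 1.    0.   -0.  ]
 [ 0.   -0.25  0.97]]
```

```bash
python3 - <<'E'
from h import *
s=bot.calibration('scene');d=bot.calibration('side')
print('lampbase',onplane(s,120,278,10).round(),'jar',onplane(s,165,228,0).round())
def tri(a,b):
    o,e=ray(s,*a);p,f=ray(d,*b);t=np.linalg.lstsq(np.c_[e,-f],p-o,rcond=None)[0];A=o+t[0]*e;B=p+t[1]*f;return ((A+B)/2).round(),np.linalg.norm(A-B).round()
print('shade',tri((286,98),(315,168)),'knob',tri((287,55),(328,135)))
bot.movep([650,250,230],down(np.radians(170)))
print(bot.get_q(),bot.get_t());c=bot.calibration('wrist');im=bot.get_image('wrist');np.save('c1.npy',c,allow_pickle=True)
cv2.imwrite('pics/w1.png',im[:,:,::-1])
bot.movep([590,-35,240],down(np.radians(-12)))
print(bot.get_q(),bot.get_t());c=bot.calibration('wrist');im=bot.get_image('wrist');np.save('c2.npy',c,allow_pickle=True)
cv2.imwrite('pics/w2.png',im[:,:,::-1])
E
python3 - <<'E'
import cv2,numpy as np
a=cv2.imread('pics/w1.png')[:260];b=cv2.imread('pics/w2.png')[:260]
o=cv2.resize(np.vstack([a,b]),(590,600));cv2.imwrite('pics/w12.png',np.vstack([a,b]))
E
```

```text
lampbase [812. 430.  10.] jar [844. 193.   0.]
shade (array([ 688., -273.,  346.]), np.float64(2.0)) knob (array([ 710., -301.,  478.]), np.float64(13.0))
[ 2.82920234e-01  5.85794872e-01  1.12727275e+00  2.18296027e-04
  1.42867007e+00 -1.11434702e+00] 2.075
[-1.59898367e-01  4.21690107e-01  1.39657952e+00  5.99238558e-05
  1.32331293e+00  1.61938732e+00] 4.55
```

View pics/w12.png

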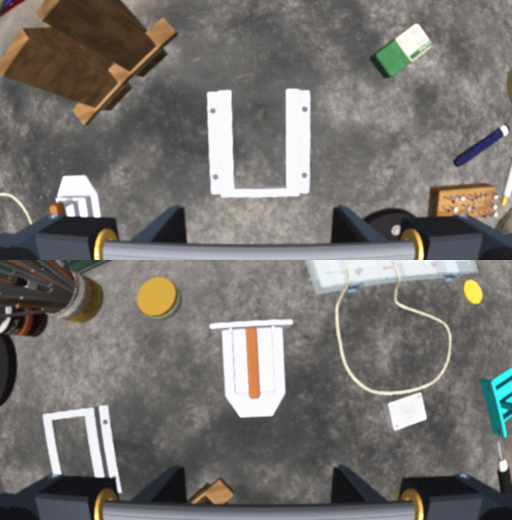

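The upper half shows the rails with the mouth up at y≈90 and lip inner edges at x≈233 and 286. The lower half shows the tray with its face plate at row ≈64 and its nose at (252,155), plus the orange bar at x≈253. Next I'll measure both.

```bash
python3 - <<'E'
from h import *
c1=np.load('c1.npy',allow_pickle=True).item();c2=np.load('c2.npy',allow_pickle=True).item()
a=cv2.imread('pics/w1.png');b=cv2.imread('pics/w2.png')
def edges(row,lo,hi,ch):  # subpixel crossings of brightness along a line
    v=ch[row,lo:hi].astype(float);t=190 if 0 else 0.5*(v.max()+np.median(np.sort(v)[:20]));s=v>t
    return [lo+i+(t-v[i])/(v[i+1]-v[i]) for i in range(len(v)-1) if s[i]!=s[i+1]]
def fit(P):
    P=np.array(P)[:,:2];m=P.mean(0);u,s,vt=np.linalg.svd(P-m);return m,np.degrees(np.arctan2(vt[0,1],vt[0,0])),s[1]/len(P)**.5
g=a.min(2)
L={k:[] for k in('o1','i1','i2','o2')}
for r in range(96,182,2):
    e=edges(r,190,330,g)
    for k,u,z in(('o1',e[0],8),('i1',min(e,key=lambda x:abs(x-233)),20),('i2',min(e,key=lambda x:abs(x-286)),20),('o2',e[-1],8)):
        L[k].append(wplane(c1,u,r,z))
for k in L: print(k,fit(L[k]))
gT=np.ascontiguousarray(g.T)
for nm,cols in(('mouth',[222,227,291,296]),):
    for u in cols:
        e=edges(u,70,150,gT); print(nm,u,e[0],wplane(c1,u,e[0],20).round(1))
for u in(245,260,275):
    e=edges(u,150,215,gT);print('far',u,[(round(x,1),wplane(c1,u,x,20).round(1)) for x in e[:2]])
hv=cv2.cvtColor(b,cv2.COLOR_BGR2HSV);m=((hv[...,1]>140)&(hv[...,0]<15)&(hv[...,2]>80)).astype('uint8');m[:40]=0;m[160:]=0;m[:,:225]=0;m[:,290:]=0
C=max(cv2.findContours(m,0,1)[0],key=cv2.contourArea)
W=np.array([wplane(c2,*p,72)[:2] for p in C[:,0]],np.float32);r=cv2.minAreaRect(W);print('bar',r,cv2.boxPoints(r).round(1).tolist())
g=b.min(2);A=[];B=[]
for q in range(75,122,2):
    e=edges(q,205,305,g);A.append(wplane(c2,e[0],q,5));B.append(wplane(c2,e[-1],q,5))
print('foot',fit(A),fit(B))
gT=np.ascontiguousarray(g.T)
for u in(243,248,253,258,263): e=edges(u,110,190,gT);print('nose',wplane(c2,u,e[-1],5).round(1))
E
```

```text
o1 (array([596.06251137, 191.68095836]), np.float64(-8.899296027179895), np.float64(0.1771291580319742))
i1 (array([601.54876755, 225.04839703]), np.float64(-9.001519628521727), np.float64(0.2189534271204327))
i2 (array([613.25256684, 291.9191965 ]), np.float64(-9.082444497408302), np.float64(0.16078458999570205))
o2 (array([619.48863531, 325.56911789]), np.float64(-9.079413493948874), np.float64(0.20304016520823093))
mouth 222 89.68928571428572 [537.7 223.4  20. ]
mouth 227 89.35763888888889 [538.5 229.8  20. ]
mouth 291 87.98484848484848 [550.7 309.8  20. ]
mouth 296 88.17465753424658 [551.9 316.1  20. ]
far 245 [(np.float64(187.9), array([668.9, 229.3,  20. ])), (np.float64(197.2), array([681.5, 227. ,  20. ]))]
far 260 [(np.float64(188.2), array([672.7, 248.7,  20. ])), (np.float64(197.4), array([685.1, 246.6,  20. ]))]
far 275 [(np.float64(187.6), array([675.3, 268.4,  20. ])), (np.float64(197.0), array([688. , 266.3,  20. ]))]
bar ((675.2236938476562, -46.36815643310547), (10.083306312561035, 79.49443817138672), 80.67403411865234) [[635.2000122070312, -44.900001525878906], [713.5999755859375, -57.79999923706055], [715.2999877929688, -47.79999923706055], [636.7999877929688, -35.0]]
foot (array([693.43223973,  -7.52918818]), np.float64(170.5595100362169), np.float64(0.09412335914420598)) (array([676.08931318, -88.05345352]), np.float64(170.778494289423), np.float64(0.11456590760444145))
nose [607.8 -17.4   5. ]
nose [606.8 -24.2   5. ]
nose [605.8 -31.    5. ]
nose [604.6 -37.8   5. ]
nose [603.4 -44.6   5. ]
```

```bash
python3 - <<'E'
from h import *
psi=np.radians(-9.3);P=[664.4,-44.6]
bot.movep([*P,140],down(psi))
print(bot.move_linear([*P,41],rate=100,threshold=15),bot.get_position())
bot.command_gripper(0.0,35);bot.pause(.2)
print('w',bot.get_gripper_width()*91,bot.get_finger_force())
bot.move_linear([*P,90],rate=80);bot.move_linear([*P,265],rate=180)
print('w',bot.get_gripper_width()*91,bot.get_finger_force(),bot.get_ft_force(),bot.get_t())
q=bot.inverse_kinematics([*P,265],down(np.radians(170.7)));print(bot.get_q(),q)
E
```

```text
False [664.88281028 -44.6445636   41.69996437]
w 14.061838816397163 34.99889373779297
w 13.735232417915618 34.99853432178497 [ 0.39160587  0.3439686  -4.24490715] 9.5583
[-1.56670331e-01  5.15550147e-01  1.16540765e+00 -2.12896762e-05
  1.46264699e+00  1.57645810e+00] [-0.15665117  0.51451848  1.16379762  0.          1.46327656 -1.56513188]
```

Gripped: 14 mm wide, holding a load of about 4 N. Next I'll turn it, carry it over and lower it in front of the mouth.

```bash
cat >> h.py <<'E'
O=np.array([604.4,259.0]);A=np.radians(-9.0);DX=np.array([np.cos(A),np.sin(A)]);QP=down(A+np.pi)
def rp(x,z,y=0): return [*(O+x*DX+y*np.array([-DX[1],DX[0]])),z]
E
python3 - <<'E'
from h import *
bot.movep([664.4,-44.6,265],down(np.radians(170.7)))
bot.move_linear(rp(-145,265),rate=250,attitude=QP)
bot.move_linear(rp(-145,70),rate=150)
print(bot.move_linear(rp(-145,43.5),rate=40,threshold=10),bot.get_position(),bot.get_ft_force(),bot.get_t())
c=bot.calibration('wrist');np.save('c3.npy',c,allow_pickle=True)
w=bot.get_image('wrist');s=bot.get_image('side')
cv2.imwrite('pics/side3.png',s[:,:,::-1])
o=np.hstack([cv2.resize(w,(400,300)),cv2.resize(s[130:250,150:310],(400,300))]);cv2.imwrite('pics/o3.png',o[:,:,::-1])
E
```

```text
False [461.22680059 281.70875418  43.53699649] [ 0.11634847 -0.23688631 -4.08300883] 16.2667
```

View pics/o3.png

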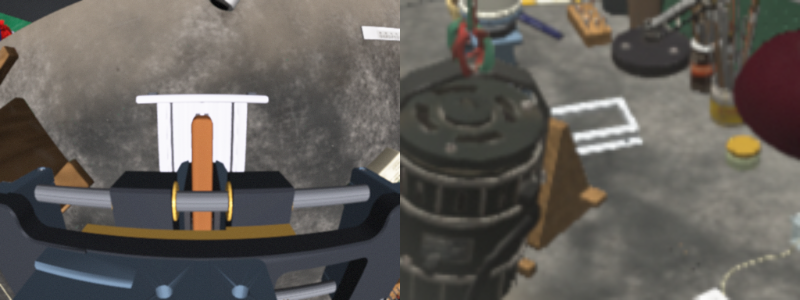

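The tray hangs straight in the grip with its face plate toward the robot at wrist (202,97), and the stand is clear. Now I'll slide it in.

```bash
python3 - <<'E'
from h import *
f=lambda:(bot.get_position().round(1),bot.get_ft_force().round(1),round(bot.get_t(),1))
print(bot.move_linear(rp(-60,43.5),rate=60,threshold=12),*f())
print(bot.move_linear(rp(-8,43.5),rate=60,threshold=12),*f())
print(bot.move_linear(rp(6,43.5),rate=20,threshold=15),*f())
p=bot.get_position()[:2]-O;print('rail x,y',p@DX,p@[-DX[1],DX[0]])
s=bot.get_image('side');w=bot.get_image('wrist')
o=np.hstack([cv2.resize(w,(400,300)),cv2.resize(s[150:210,190:270],(400,300),interpolation=2)]);cv2.imwrite('pics/o4.png',o[:,:,::-1])
E
```

```text
False [544.8 268.4  43.5] [-0.3 -0.  -3.6] 17.9
False [596.1 260.3  43.4] [-0.2 -0.2 -4.5] 18.9
True [606.5 258.3  42.1] [-0.4  0.4 -4.5] 19.6
rail x,y 2.145321978706932 -0.38301924896995587
```

View pics/o4.png

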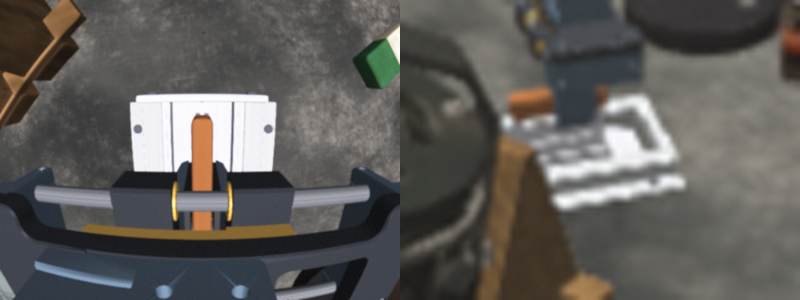

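The face plate has met the rail ends (contact stop at rail x≈2), with the plate across the mouth at wrist (202,97). Next I'll lower it to the bench, release and check.

```bash
python3 - <<'E'
from h import *
p=bot.get_position()
print(bot.move_linear([p[0],p[1],40],rate=15,threshold=8),bot.get_position(),bot.get_ft_force())
bot.command_gripper(0.6);bot.pause(.3)
p=bot.get_position();bot.move_linear([p[0],p[1],120],rate=80)
bot.move_linear(rp(65,230),rate=150);bot.pause(.3)
c=bot.calibration('wrist');np.save('c5.npy',c,allow_pickle=True)
w=bot.get_image('wrist');cv2.imwrite('pics/w5.png',w[:,:,::-1]);print(bot.get_t())
cv2.imwrite('pics/w5c.png',cv2.resize(w[60:220,170:350],(675,600))[:,:,::-1])
E
```

```text
True [605.72372146 258.1771009   40.65742977] [-1.14754851 -0.55302326  6.22413924]
23.4583
```

View pics/w5c.png

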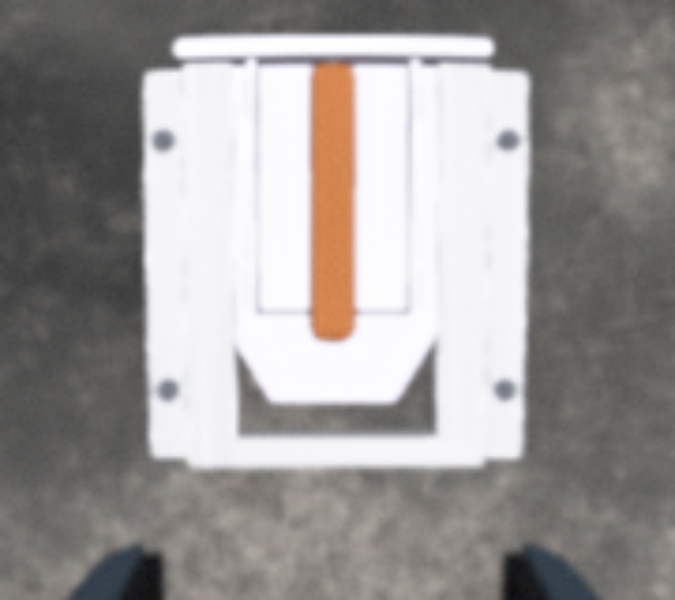

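The tray is seated in the rails: its nose is about 10 mm short of the cross bar, as it should be when home, and the face plate is at the mouth. It sits centred and straight, and the gripper is clear of it.

```bash
python3 -c "
from workcell import bot
print(bot.finish_job())"
```

```text
the job is handed in; nothing more can be done
None
```

The tray is turned end for end, slid home nose first with its face plate at the rail mouth, and released; I handed the job in at about 23.5 s, though no verdict was returned.

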